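# Probe the bored link on the checking plate

### The arm

A 7-joint arm with a two-finger parallel gripper is mounted at the origin on a cart in front of the work surface, level with it; the furniture and walls round the work are solid. World frame = base frame: x ahead of the robot, y to its left, z up, the work surface at z = 0. Lengths are in mm, angles in rad, forces in N, time in s.
With the tool pointing down it reaches from about 350 to 900 mm from the base axis. Payload 7.2 kg.
Tool frame: the origin (TCP) lies at the very end of the fingers, on their centre line; the grasp point (between the pads) lies 19 mm behind it; z points along the fingers, y is the direction in which the jaws open and shut (so a half turn about z gives the same grasp; the last joint's range is limited). The gripper opens to 88 mm and grips with 3 to 60 N. Pads are 20 mm wide; open, the fingers measure 115 mm over their backs; the gripper's body (75 mm by 178 mm) begins 61 mm behind the grasp point.
Start: joints at [1.038, 0.411, -0.013, 1.596, 0.006, 1.134, -0.082], TCP at [280.142, -558.703, 222.653] pointing down, gripper open.
Joint ranges: [-2.95, 2.95], [-0.29, 1.99], [-1.47, 1.44], [0.14, 2.54], [-1.03, 4.17], [0.13, 1.85], [-2.86, 2.86]. Speed limits (rad/s): [2.39, 2.39, 3.01, 3.01, 3.14, 3.14, 3.14].

### API

Orientations are given as a 3x3 rotation matrix whose columns are the frame's x, y, z axes.
In Python, from station import r, capture gives the robot as it stands.
- The arm moves only by the tool jog_arm, never from a script. Its arguments are lists of equal length, an entry for each row: "slide": the shift along the tool's x, y, z normalised to -1 to 1, where 1 is 200 mm, a list of three; "twist": the turn, a rotation vector about the tool's x, y, z normalised to -1 to 1, where 1 is 90 degrees, a list of three; "claw": the gripper command: -1 is fully open, 1 is shut, values between are in proportion. A call has 1 to 20 rows; each row is the pose to reach, as a shift and turn from the pose commanded when the call began, along the tool's axes at that moment; what a row does not reach only later rows make up. A row lasts 1/10 s, in which the tool goes at most 50 mm and 8.59 degrees, less where a joint would pass 70% of its speed; a pose out of reach is approached as far as the arm can. A call with a number of a shift or a turn outside -1 to 1 is refused whole. A call with a gripper value outside its range is refused whole. The fingers move at their own pace and stop on an object; the grip force is fixed at half the most. Time passes only in rows, so rows that repeat a pose let the fingers close. It gives the time, the measured TCP pose, the force and the opening at its end, in the units of the state.
- r.get_obs(): the state, without advancing time (a new reading comes with each control period).
- capture(name): name is "scene" or "top"; returns a dict with "color" (400x640x3 uint8, red, green, blue), "mtx" (3x3 intrinsics, pixels), "cam_to_world" (4x4, takes a point from camera to world coordinates). Camera axes: x right, y down, z forward; pixel columns grow to the right and rows downward; lengths in mm; the calibration is good to about 2 mm. A picture is of the moment at which its call begins. There is no depth.
- r.close_job(): hands the job in, once; it reports no verdict.
The state is a dict: "time_s": time; "joints": joint angles; "joint_velocities": joint speeds; "joint_efforts": joint torques, N m; "tcp_pos": TCP position; "tcp_rot": TCP orientation; "ft_force": force on the tool from outside, world axes, zero at the start; "moment": the same for the moment, N m; "width": opening from 0.0 (shut) to 1.0 (fully open).
Only numpy, scipy, OpenCV 4.12 (cv2) and the standard library are available. Lean on these libraries where they do the work, as an engineer would, in place of code of your own. Each camera call takes 0.05 s, during which the arm holds its last target.

### The job

Thread the bored link onto the upright post of the round checking plate so that it lies flat on the plate, and let go of it. Then take the plunger gauge out of its stand, hold it upright with its tip inside the circle engraved on the link's round pad, and press down lightly until the spring plunger is about half-way in. Finish while still holding the gauge there, steady, in the gripper; leave the cam block, the small bearing and the tape measure where they are.

Things in the scene. Friction and masses are not known exactly. Their poses are not given: they have to be found in the camera images.
- link_mid (a point): Centre, half-way up (7 mm), of the shank of the link: loose bare aluminium part, 0.16 kg, lying flat, z up, 112 mm long (x): a 36 x 36 x 16 mm square boss at -x, a round pad 36 mm across and 16 mm high at +x, between them a shank 24 mm wide (y), 14 mm high, about 40 mm long, best gripped there across y.
- link_bore (a point): Centre of the link's through bore at the link's underside: 15 mm diameter with chamfered mouths, in the square boss, 38 mm from the shank's centre towards the link's -x.
- link_mark (a point): Centre dot of the engraved circle (16 mm diameter) on top of the link's round pad: 38 mm from the shank's centre towards the link's +x, 16 mm above the underside.
- post_base (a point): Foot of the post, on the top face of the fixed round dark steel checking plate (230 mm diameter, 18 mm thick, so its top is 18 mm above the bench). The post stands upright at the plate's centre: 12 mm diameter, 31 mm high above this point, the last 4 mm tapered to 8 mm diameter.
- gauge_stand: Fixed stand of the gauge: origin at the centre of its underside on the bench; foot 84 x 84 x 8 mm with screw heads to 11 mm, block 46 x 46 mm rising to 62 mm above the bench, with an upright 21 mm through hole in which the gauge's nose hangs.
- gauge_grip (a point): Centre of the square barrel of the plunger gauge (loose, 0.15 kg, upright in its stand, sides parallel to the stand's): 24 x 24 mm (x, y), 68 mm high (z, up from the tip), black cap 4 mm more; grip the flats facing y (dial on the -x face). Its flange, 34 mm across, 38 mm below this point, rests on the stand; the nose, 16 mm across, ends 68 mm below this point.
- gauge_tip (a point): The rounded tip (7 mm diameter) of the gauge's plunger, on the gauge's axis: 86 mm below the barrel's centre with the plunger fully out, 81 mm with it half-way in.
- gauge_plunger (a joint): How far the gauge's spring plunger is pushed in, in m: 0 fully out, 0.010 fully in; about 0.8 N to start it and 0.8 N more for each mm (4.8 N half-way). A dark groove round the plunger meets the end of the nose at about half-way.
- cam_block: Bystander: black cam block, 32 x 50 x 28 mm, origin at the centre of its underside.
- bearing_1: Bystander: small ball bearing, 22 mm diameter, 7 mm high, lying flat; origin at the centre of its underside.
- tape_measure: Bystander: tape measure, 31 x 75 x 58 mm, origin at the centre of its underside.
Things that resemble listed ones, but are neither listed nor needed, are in the scene too. Leave any red or turquoise look-alike of the part that bears link_mid alone.

How it is judged:
By the outcome, as a careful person would: the job done as asked, in the order asked, and still so for the second after the job is handed in, while the arm keeps its last pose, push and grip.
It also fails if it takes over 61 s, if anything falls off the work surface, if the arm or the gripper's body presses on something with over 40 N, if the wrist force passes 120 N, or if a joint passes its speed limit or range.

## Working session

There is one attempt and no reset: what is moved stays moved. The work goes in short steps, Python scripts to look and compute and a tool call to move; the robot and the scene stay as the last step left them, time stands still between calls to the robot, and variables do not carry over. Pictures are saved under pics/ and viewed, and the job is handed in when it is done.

Besides the shell and the picture viewer there is one more tool, called as name(argument=value, ...) on one line, values as JSON. jog_arm: Moves the arm, as the interface text tells. Its arguments: {"type":"object","properties":{"slide":{"type":"array","items":{"type":"array","items":{"type":"number"}}},"twist":{"type":"array","items":{"type":"array","items":{"type":"number"}}},"claw":{"type":"array","items":{"type":"number"}}},"required":["slide","twist","claw"]}

```bash
ls; mkdir -p pics
python3 - <<'E'
from station import r, capture
import cv2
o=r.get_obs()
for k,v in o.items(): print(k,v)
for n in ("scene","top"):
    c=capture(n); cv2.imwrite(f"pics/{n}0.png",c["color"][:,:,::-1]); print(n,c["mtx"],c["cam_to_world"])
E
```

```text
pics
time_s 0.0
joints [ 1.03782351  0.41187697 -0.01269164  1.59703635  0.00559903  1.13430401
 -0.082203  ]
joint_velocities [ 0.001665   -0.00029688  0.00028904 -0.00064149  0.00101417  0.00040588
 -0.00184559]
joint_efforts [-1.76968606e-03 -5.87962604e+01  6.40644282e-01 -2.91079724e+01
 -5.38433797e-02  1.84743118e-02  1.03874706e-04]
tcp_pos [ 279.8624118  -558.27483868  221.82662745]
tcp_rot [[ 8.93922246e-01  4.48221318e-01 -8.17588473e-04]
 [ 4.48222048e-01 -8.93921215e-01  1.36266639e-03]
 [-1.20083557e-04 -1.58457898e-03 -9.99998737e-01]]
ft_force [ 1.27177297 -0.74500898  0.24551378]
moment [ 0.07138418 -0.04106718  0.00044331]
width 1.0033533779126655
scene [[510.65156271   0.         311.08228384]
 [  0.         510.65156271 186.70886426]
 [  0.           0.           1.        ]] [[-7.00900434e-01 -3.96511557e-01  5.92888831e-01 -4.72685629e+02]
 [-7.13211702e-01  3.99200639e-01 -5.76166571e-01  9.52172385e+02]
 [-8.22489574e-03 -8.26690653e-01 -5.62596584e-01  1.01672469e+03]
 [ 0.00000000e+00  0.00000000e+00  0.00000000e+00  1.00000000e+00]]
top [[408.72510465   0.         320.84462195]
 [  0.         408.72510465 198.14921823]
 [  0.           0.           1.        ]] [[ 1.37456489e-02 -9.92120943e-01  1.24527474e-01  3.46693395e+02]
 [-9.99904933e-01 -1.35031696e-02  2.79106890e-03  1.25127644e+01]
 [-1.08756231e-03 -1.24554000e-01 -9.92212234e-01  1.25369480e+03]
 [ 0.00000000e+00  0.00000000e+00  0.00000000e+00  1.00000000e+00]]
```

View pics/scene0.png

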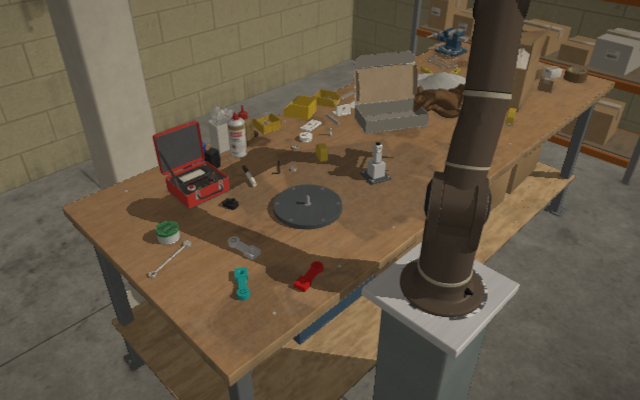

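View pics/top0.png

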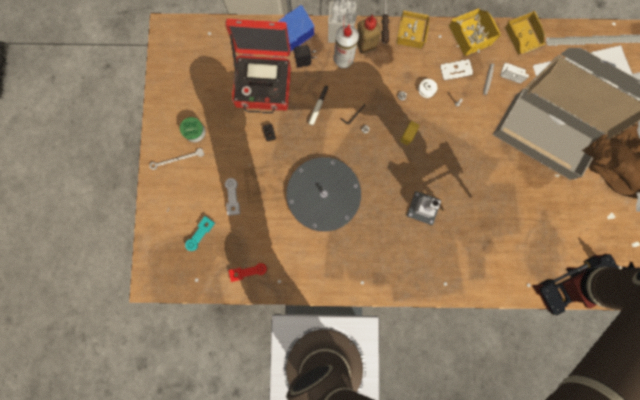

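In the top view the look-alikes are grey (232,196), turquoise (200,233) and red (248,271). The grey one fits "bare aluminium". The plate is at (323,193) and the gauge stand at (425,207). I'll enlarge these.

```bash
cat > h.py <<'E'
import numpy as np, cv2
from station import r, capture
def ray(c,u,v,z):
    M=c["cam_to_world"];d=M[:3,:3]@np.linalg.solve(c["mtx"],[u,v,1.]);o=M[:3,3]
    return o+d*(z-o[2])/d[2]
def proj(c,p):
    M=c["cam_to_world"];q=c["mtx"]@(M[:3,:3].T@(np.asarray(p,float)-M[:3,3]));return q[:2]/q[2]
def crop(c,u,v,w,h,s): # returns scaled crop, origin u0,v0
    u0=int(u-w/2);v0=int(v-h/2)
    im=c["color"][v0:v0+h,u0:u0+w,::-1]
    im=cv2.resize(im,None,fx=s,fy=s,interpolation=cv2.INTER_CUBIC)
    return im
E
python3 - <<'E'
from h import *
t=capture("top");s=capture("scene")
A=np.hstack([crop(t,232,196,50,50,8),crop(t,425,207,50,50,8)])
B=np.hstack([crop(s,244,248,50,50,8) if 0 else crop(s,243,247,50,50,8),crop(s,377,162,50,50,8)])
cv2.imwrite("pics/a1.png",A[:, :]);cv2.imwrite("pics/b1.png",B)
cv2.imwrite("pics/c1.png",np.hstack([crop(t,323,193,80,80,5),crop(s,308,205,80,80,5)]))
E
```

```text
(no output)
```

View pics/a1.png

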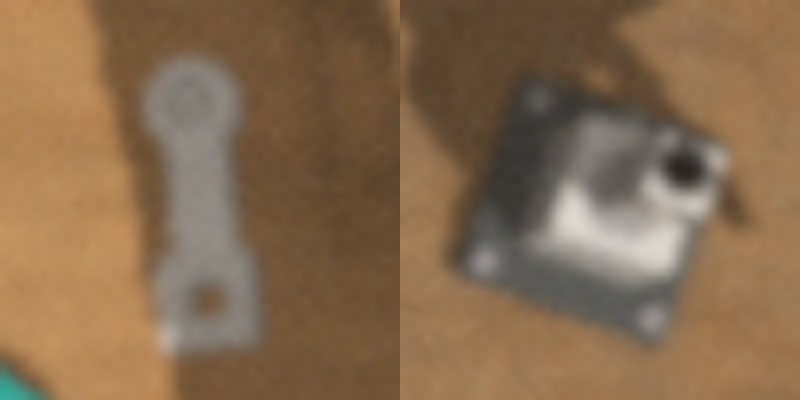

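View pics/b1.png

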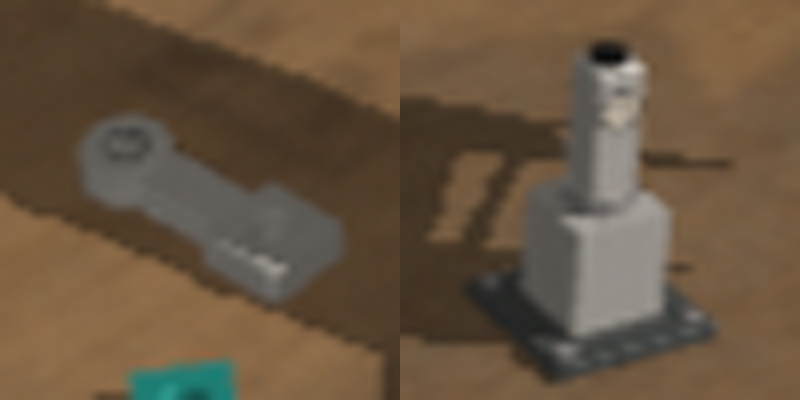

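View pics/c1.png

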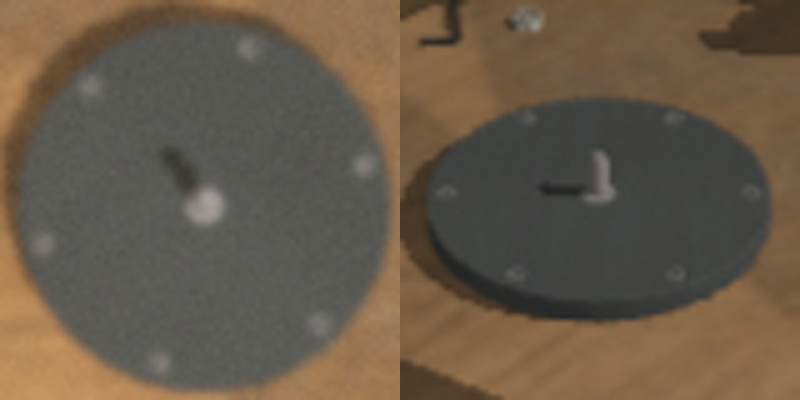

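```bash
cat > fit.py <<'E'
from h import *
from scipy.optimize import minimize
def box(x0,x1,y0,y1,z0,z1): return np.array([[x,y,z] for x in(x0,x1) for y in(y0,y1) for z in(z0,z1)],float)
def cyl(x,y,r,z0,z1,n=40):
    a=np.arange(n)*2*np.pi/n; return np.array([[x+r*np.cos(t),y+r*np.sin(t),z] for t in a for z in(z0,z1)])
LINK=[box(-56,-20,-18,18,0,16),box(-25,25,-12,12,0,14),cyl(38,0,18,0,16)]
PLATE=[cyl(0,0,115,0,18,80)]
GAUGE=[box(-42,42,-42,42,0,8),box(-23,23,-23,23,0,62),cyl(0,0,17,62,66),box(-12,12,-12,12,66,134),cyl(0,0,8,134,138)]
def place(parts,x,y,a,z=0):
    R=np.array([[np.cos(a),-np.sin(a),0],[np.sin(a),np.cos(a),0],[0,0,1]])
    return [p@R.T+[x,y,z] for p in parts]
K=8
def render(c,parts,u0,v0,w,h):
    m=np.zeros((h*K,w*K),np.uint8)
    for p in parts:
        q=np.array([proj(c,k) for k in p]); q=(q-[u0,v0]+0.5)*K-0.5
        hull=cv2.convexHull(q.astype(np.float32))
        cv2.fillConvexPoly(m,np.round(hull*16).astype(np.int32),255,shift=4)
    m=cv2.resize(m,(w,h),interpolation=cv2.INTER_AREA).astype(float)/255
    return m
def grey(c,u0,v0,w,h,lo,hi):
    im=c["color"][v0:v0+h,u0:u0+w].astype(float)
    s=(im.max(2)-im.min(2))/np.maximum(im.max(2),1)
    return np.clip((hi-s)/(hi-lo),0,1)
def fit(views,parts,x0,blur=(.7,.5),z=0):
    # views: list (c,u0,v0,w,h,lo,hi)
    G=[grey(*v) for v in views]
    def cost(p):
        P=place(parts,p[0],p[1],p[2]/50,z); e=0
        for (c,u0,v0,w,h,lo,hi),g,b in zip(views,G,blur):
            m=cv2.GaussianBlur(render(c,P,u0,v0,w,h),(0,0),b); e+=((m-g)**2).sum()
        return e
    x0=np.array([x0[0],x0[1],x0[2]*50])
    s=np.vstack([x0]+[x0+np.eye(3)[i]*6 for i in range(3)])
    q=minimize(cost,x0,method="Nelder-Mead",options=dict(initial_simplex=s,xatol=.02,fatol=1e-3,maxiter=300))
    return q.x/[1,1,50],q.fun
E
python3 - <<'E'
from fit import *
import sys
t=capture("top");s=capture("scene")
ex=lambda u0,v0,x,y,k=8:(u0+(x+.5)/k-.5,v0+(y+.5)/k-.5)
pm=ray(t,*ex(207,171,188,100),16);pb=ray(t,*ex(207,171,207,298),12)
print("mark/bore top",pm,pb,np.linalg.norm((pm-pb)[:2]))
print("mark scene",ray(s,*ex(218,222,126,145),16))
a=np.arctan2(*(pm-pb)[[1,0]])
g=ray(t,*ex(400,182,285,168),138);print("cap top",g,"scene",ray(s,*ex(352,137,208,52),138))
cs=np.array([ray(t,*ex(400,182,*q),8) for q in((125,75),(328,140),(265,345),(55,265))]);print(cs.mean(0),np.diff(cs,axis=0))
print("post top",ray(t,*ex(283,153,205,200,5),49),"scene", ray(s,*ex(268,165,199,153,5),49))
def sat(c,u,v): im=c["color"][int(v),int(u)].astype(float);return (im.max()-im.min())/im.max()
for n,c,u,v in(("wood",t,225,230),("link",t,232,197),("shw",t,245,190),("plate",t,310,200),("stand",t,420,205),("foot",t,415,215),("sw",s,230,270),("sl",s,236,245),("ssh",s,255,236),("sp",s,300,215),("sfoot",s,366,180),("sbl",s,375,172)):print(n,round(sat(c,u,v),2))
vt=lambda c,u,v,w,h:(c,u-w//2,v-h//2,w,h,.2,.42)
m=(pm+pb)/2
for nm,parts,x0,V in(("link",LINK,(m[0],m[1],a),[vt(t,232,196,26,48),vt(s,243,247,44,30)]),("plate",PLATE,(347,5,0),[vt(t,323,193,90,90),vt(s,308,205,84,54)]),("gauge",GAUGE,(cs.mean(0)[0],cs.mean(0)[1],np.arctan2(*(cs[0]-cs[3])[[1,0]])),[vt(t,425,207,46,46),vt(s,377,162,40,50)])):
    for sel in((0,1),(0,),(1,)):
        print(nm,sel,*fit([V[i] for i in sel],parts,x0,[(.7,.5)[i] for i in sel]))
E
```

```text
mark/bore top [544.86938609 295.03027935  16.        ] [469.12299417 285.52110445  12.        ] 76.34094770833137
mark scene [545.64526053 293.18049492  16.        ]
cap top [ 478.77717499 -298.53682986  138.        ] scene [ 481.83042213 -301.08110776  138.        ]
[ 479.11074413 -299.35852984    8.        ] [[-24.14308027 -77.49232686   0.        ]
 [-79.00069394  25.76377032   0.        ]
 [ 29.4598479   79.55364377   0.        ]]
post top [514.64048217   7.9320692   49.        ] scene [520.33908896   4.42710674  49.        ]
wood 0.51
link 0.11
shw 0.52
plate 0.05
stand 0.11
foot 0.02
sw 0.48
sl 0.07
ssh 0.48
sp 0.04
sfoot 0.42
sbl 0.07
link (0, 1) [5.06824768e+02 2.89254500e+02 1.26014253e-01] 18.34343765305892
link (0,) [5.05831148e+02 2.89880519e+02 1.20903544e-01] 8.397218714592118
link (1,) [5.07990995e+02 2.88602238e+02 1.28563756e-01] 4.283940381306938
plate (0, 1) [518.3459078    7.38647888  -2.28117854] 73.22704539948367
plate (0,) [517.26393535   8.13942365  -2.33100326] 26.19612850353998
plate (1,) [520.6720453    5.3713613   -2.25041187] 16.80040951232486
gauge (0, 1) [ 4.79497540e+02 -3.00589940e+02 -3.46258833e-01] 31.80645340480848
gauge (0,) [ 4.78244409e+02 -3.00120349e+02 -3.54920487e-01] 7.8265053005092025
gauge (1,) [ 4.82439439e+02 -3.02900021e+02 -3.34523788e-01] 7.936947459831748
```

The grey link is at about (507,289) with yaw 0.125, the post at about (519,7), and the gauge at about (480,-301) with yaw -0.346 and the dial facing -x. The sizes match (76.3 mm from mark to bore). I'll travel high toward the link.

jog_arm(slide=[[0.73,-0.82,0],[0.73,-0.82,0],[0.73,-0.82,0],[0.73,-0.82,0],[0.73,-0.82,0]], twist=[[0,0,0],[0,0,0],[0,0,0],[0,0,0],[0,0,0]], claw=[-1,-1,-1,-1,-1])

```text
time_s: 0.8
tcp_pos: [338.5, -342.1, 222.9]
tcp_rot: [[0.892, 0.452, 0.0], [0.452, -0.892, 0.001], [0.001, -0.001, -1.0]]
ft_force: [0.3, -0.5, 0.4]
width: 0.999
```

jog_arm(slide=[[0.73,-0.82,0],[0.73,-0.82,0],[0.73,-0.82,0],[0.73,-0.82,0],[0.73,-0.82,0]], twist=[[0,0,0],[0,0,0],[0,0,0],[0,0,0],[0,0,0]], claw=[-1,-1,-1,-1,-1])

```text
time_s: 1.3
tcp_pos: [395.0, -130.2, 223.1]
tcp_rot: [[0.892, 0.453, 0.001], [0.453, -0.892, 0.0], [0.001, 0.0, -1.0]]
ft_force: [-0.0, -0.9, 0.0]
width: 1.004
```

jog_arm(slide=[[0.73,-0.82,0],[0.73,-0.82,0],[0.73,-0.82,0],[0.73,-0.82,0],[0.73,-0.82,0]], twist=[[0,0,0],[0,0,0],[0,0,0],[0,0,0],[0,0,0]], claw=[-1,-1,-1,-1,-1])

```text
time_s: 1.8
tcp_pos: [451.7, 82.4, 223.1]
tcp_rot: [[0.892, 0.453, 0.001], [0.453, -0.892, 0.002], [0.002, -0.001, -1.0]]
ft_force: [0.0, -0.1, -0.5]
width: 1.0
```

jog_arm(slide=[[0.73,-0.82,0.4],[0.73,-0.82,0.4],[0.73,-0.82,0.4],[0.73,-0.82,0.4],[0.73,-0.82,0.4],[0.73,-0.82,0.4],[0.73,-0.82,0.4]], twist=[[0,0,0.216],[0,0,0.216],[0,0,0.216],[0,0,0.216],[0,0,0.216],[0,0,0.216],[0,0,0.216]], claw=[-0.2,-0.2,-0.2,-0.2,-0.2,-0.2,-0.2])

```text
time_s: 2.5
tcp_pos: [507.3, 290.6, 141.5]
tcp_rot: [[0.992, 0.128, -0.002], [0.128, -0.992, -0.0], [-0.002, 0.0, -1.0]]
ft_force: [0.2, -0.5, 0.2]
width: 0.598
```

Run:
```python
from h import *
t=capture("top");s=capture("scene");o=r.get_obs();print(o["tcp_pos"],o["tcp_rot"])
p=o["tcp_pos"];R=o["tcp_rot"]
def mk(c,u,v,w,h,k):
    im=crop(c,u,v,w,h,k)
    for d in((0,0,0),(0,28,0),(0,-28,0)):
        q=proj(c,p+R@np.array(d,float));q=((q-[int(u-w/2),int(v-h/2)]+.5)*k).astype(int);cv2.circle(im,tuple(map(int,q)),3,(0,0,255),1)
    return im
cv2.imwrite("pics/d1.png",np.hstack([mk(t,232,190,80,100,5),mk(s,243,220,80,100,5)]))
```

```text
[508.30959562 288.33488702 142.76305954] [[ 9.92253885e-01  1.24226491e-01  8.42046753e-05]
 [ 1.24226517e-01 -9.92253493e-01 -8.81668084e-04]
 [-2.59741493e-05  8.85299035e-04 -9.99999608e-01]]
```

View pics/d1.png

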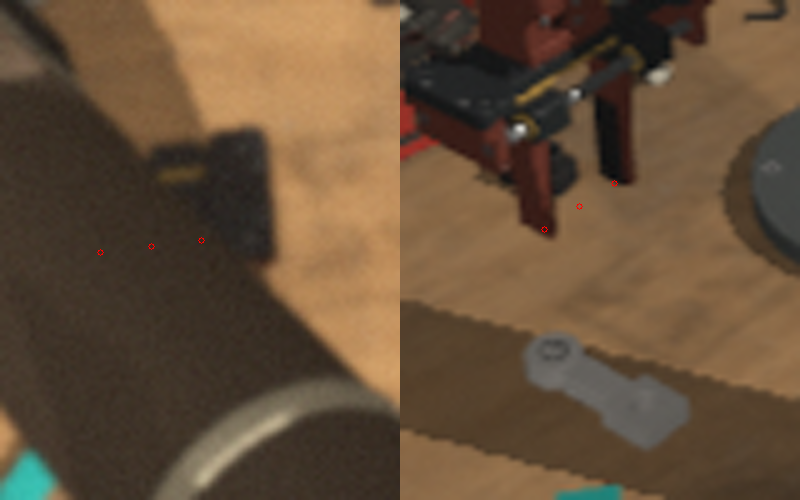

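The scene crop shows the open fingers over the link, with their tips near (545,232) and (617,183) matching the projected TCP marks. The arm hides the top view. Next I'll descend and grip.

jog_arm(slide=[[-0.006,0,0.3],[-0.006,0,0.5],[-0.006,0,0.6],[-0.006,0,0.69],[-0.006,0,0.69],[-0.006,0,0.69],[-0.006,0,0.69],[-0.006,0,0.69],[-0.006,0,0.69],[-0.006,0,0.69],[-0.006,0,0.69],[-0.006,0,0.69]], twist=[[0,0,0],[0,0,0],[0,0,0],[0,0,0],[0,0,0],[0,0,0],[0,0,0],[0,0,0],[0,0,0],[0,0,0],[0,0,0],[0,0,0]], claw=[-0.2,-0.2,-0.2,-0.2,-0.2,-0.2,0.8,0.8,0.8,0.8,0.8,0.8])

```text
time_s: 3.8
tcp_pos: [507.3, 289.9, 5.3]
tcp_rot: [[0.992, 0.125, 0.001], [0.125, -0.992, 0.001], [0.001, -0.001, -1.0]]
ft_force: [-0.9, 1.2, 6.4]
width: 0.267
```

jog_arm(slide=[[0,0,-0.1],[0,0,-0.3],[0,0,-0.4],[0,0,-0.4],[0,0,-0.4]], twist=[[0,0,0],[0,0,0],[0,0,0],[0,0,0],[0,0,0]], claw=[1,1,1,1,1])

```text
time_s: 4.3
tcp_pos: [506.7, 288.9, 84.1]
tcp_rot: [[0.992, 0.125, -0.0], [0.125, -0.992, -0.001], [-0.0, 0.001, -1.0]]
ft_force: [-1.4, -0.7, -2.1]
width: 0.266
```

Run:
```python
from h import *
t=capture("top");s=capture("scene");o=r.get_obs();print(o["tcp_pos"],o["ft_force"],o["width"])
cv2.imwrite("pics/e1.png",np.hstack([crop(t,240,190,80,100,5),crop(s,243,220,80,100,5)]))
```

```text
[506.0648886  288.50616725  83.01468573] [-0.54972784 -0.88250676 -0.47078311] 0.27297699927117525
```

View pics/e1.png

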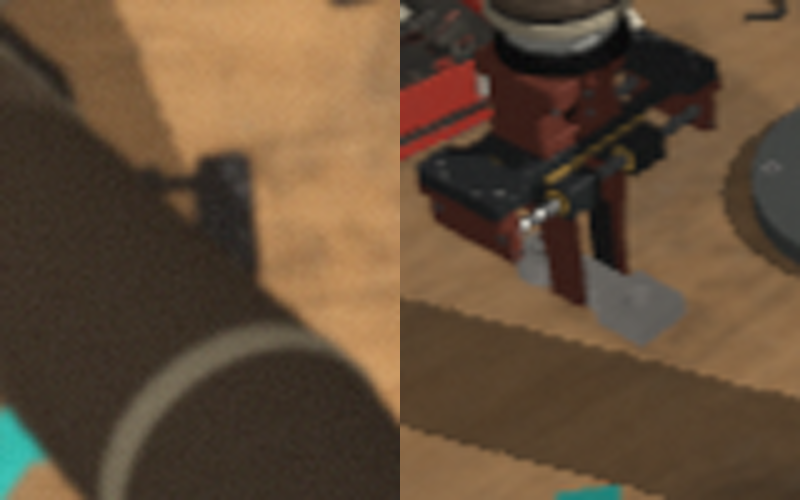

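The link is held across the shank and the boss is in view at scene crop (640,305). I'll carry it over the post, 11 mm above the post's top.

jog_arm(slide=[[0.037,0.705,0],[0.037,0.705,0],[0.037,0.705,0],[0.037,0.705,0]], twist=[[0,0,0],[0,0,0],[0,0,0],[0,0,0]], claw=[1,1,1,1])

```text
time_s: 4.8
tcp_pos: [532.3, 142.2, 82.6]
tcp_rot: [[0.993, 0.116, -0.003], [0.116, -0.993, -0.005], [-0.004, 0.005, -1.0]]
ft_force: [0.1, -1.0, -1.5]
width: 0.267
```

jog_arm(slide=[[0.037,0.35,0],[0.037,0.55,0],[0.037,0.704,0],[0.037,0.704,0.1],[0.037,0.704,0.1],[0.037,0.704,0.1]], twist=[[0,0,0],[0,0,0],[0,0,0],[0,0,0],[0,0,0],[0,0,0]], claw=[1,1,1,1,1,1])

```text
time_s: 5.4
tcp_pos: [555.9, 13.0, 63.7]
tcp_rot: [[0.992, 0.127, -0.003], [0.127, -0.992, 0.001], [-0.002, -0.001, -1.0]]
ft_force: [0.4, 0.1, -0.6]
width: 0.271
```

Run:
```python
from h import *
t=capture("top");s=capture("scene");o=r.get_obs();print(o["tcp_pos"],o["ft_force"],o["width"])
cv2.imwrite("pics/f1.png",np.hstack([crop(t,323,193,50,62,8),crop(s,308,195,50,62,8)]))
print(proj(s,[519,7,18]),proj(s,[519,7,49]))
```

```text
[556.80573296  13.48652476  64.78102766] [-0.55868828  0.7410663  -1.52681271] 0.26838787608766607
[307.23963025 203.3169862 ] [307.12202591 195.6859686 ]
```

View pics/f1.png

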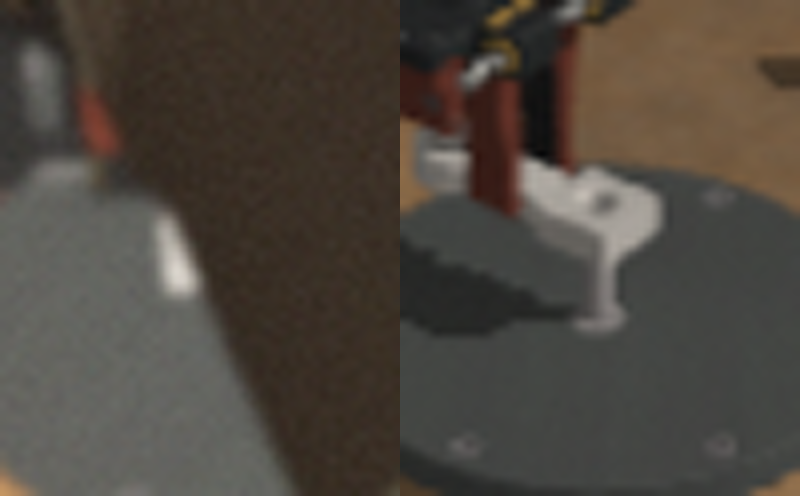

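```bash
cat > ov.py <<'E'
from h import *
def overlay(c,im,o,k,parts,col):
    for p in parts:
        q=np.array([proj(c,x) for x in p]);q=((q-o+.5)*k-.5)
        cv2.polylines(im,[np.round(q*16).astype(np.int32)],True,col,1,cv2.LINE_AA,shift=4)
def circ(x,y,z,r): return [(x+r*np.cos(a),y+r*np.sin(a),z) for a in np.linspace(0,6.28,40)]
E
python3 - <<'E'
from ov import *
s=capture("scene");o=r.get_obs()
px,py=519.,7.
yaw=.125;e=np.array([np.cos(yaw),np.sin(yaw)]);n=np.array([-e[1],e[0]])
k=16;u,v,w,h=308,194,36,36
im=crop(s,u,v,w,h,k);im2=im.copy();org=np.array([int(u-w/2),int(v-h/2)])
zb=60.3
sq=lambda z:[tuple(np.array([px,py])+a*18*e+b*18*n)+(z,) for a,b in((1,1),(1,-1),(-1,-1),(-1,1))]
overlay(s,im2,org,k,[circ(px,py,18,6),circ(px,py,zb+16,7.5)],(0,0,255))
overlay(s,im2,org,k,[sq(zb+16),sq(zb)],(0,255,0))
cv2.imwrite("pics/g1.png",cv2.resize(np.hstack([im,im2]),(800,400)))
E
```

```text
(no output)
```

View pics/g1.png

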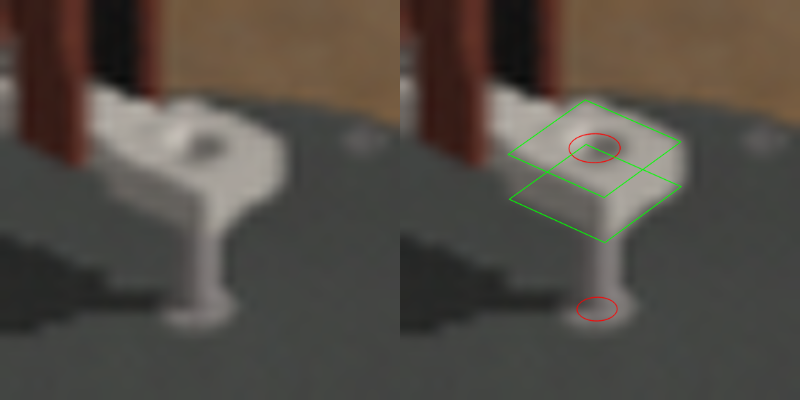

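Compared with the overlay, the bore (603,147) and the post (601,308) are both shifted by the same small amount, so they agree to within about 1 mm. I'll lower gently.

jog_arm(slide=[[0,0,0.03],[0,0,0.05],[0,0,0.065],[0,0,0.08],[0,0,0.09],[0,0,0.1],[0,0,0.1]], twist=[[0,0,0],[0,0,0],[0,0,0],[0,0,0],[0,0,0],[0,0,0],[0,0,0]], claw=[1,1,1,1,1,1,1])

```text
time_s: 6.25
tcp_pos: [556.7, 12.8, 44.5]
tcp_rot: [[0.992, 0.126, -0.0], [0.126, -0.992, 0.001], [-0.0, -0.001, -1.0]]
ft_force: [-2.2, 5.6, 0.4]
width: 0.269
```

Run:
```python
from h import *
s=capture("scene");o=r.get_obs();print(o["tcp_pos"],o["ft_force"],o["moment"],o["width"])
cv2.imwrite("pics/h1.png",crop(s,308,195,40,40,12))
```

```text
[556.62912241  12.81886944  44.5109029 ] [-2.04297685  5.2823144   1.72083289] [ 1.27908138  0.43364733 -0.18081181] 0.26803766463579326
```

View pics/h1.png

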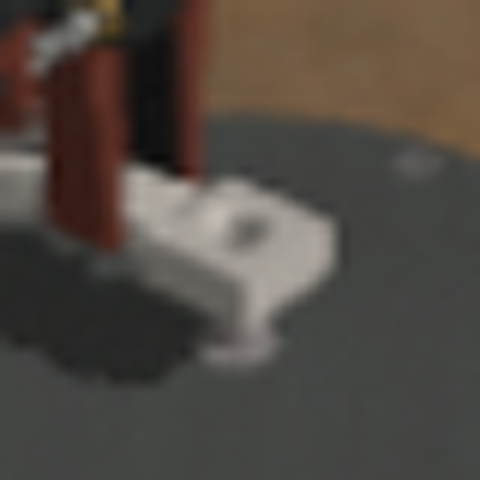

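The bore is on the post, with a side force of (-2,+5) N. I'll ease off by about 1 mm toward +y and lower to the plate.

jog_arm(slide=[[-0.002,-0.005,0.02],[-0.002,-0.005,0.05],[-0.002,-0.005,0.08],[-0.002,-0.005,0.1],[-0.002,-0.005,0.106],[-0.002,-0.005,0.109],[-0.002,-0.005,0.109],[-0.002,-0.005,0.109]], twist=[[0,0,0],[0,0,0],[0,0,0],[0,0,0],[0,0,0],[0,0,0],[0,0,0],[0,0,0]], claw=[1,1,1,1,1,1,1,1])

```text
time_s: 7.1
tcp_pos: [556.3, 12.9, 23.3]
tcp_rot: [[0.992, 0.125, -0.0], [0.125, -0.992, 0.0], [-0.0, -0.0, -1.0]]
ft_force: [-4.3, 4.0, 7.8]
width: 0.269
```

Run:
```python
from h import *
s=capture("scene");o=r.get_obs();print(o["tcp_pos"],o["ft_force"],o["moment"],o["width"])
cv2.imwrite("pics/i1.png",crop(s,308,195,40,40,12))
```

```text
[556.31228851  12.84523883  23.28822412] [-3.29328766  4.42605555  8.59302415] [ 1.06909223  0.87500048 -0.15613764] 0.26983449332603293
```

View pics/i1.png

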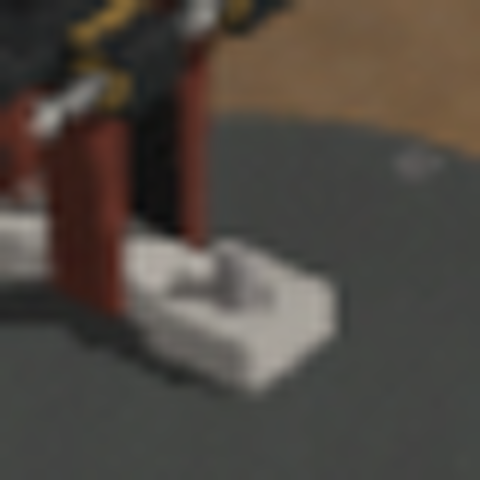

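Contact: the height is 18.0 mm above the bench grasp height, which is exactly the plate's thickness. I'll release, go up and look.

jog_arm(slide=[[0,0,0],[0,0,0],[0,0,0],[0,0,0],[0,0,-0.1],[0,0,-0.35],[0,0,-0.6],[0,0,-0.8],[0,0,-0.8]], twist=[[0,0,0],[0,0,0],[0,0,0],[0,0,0],[0,0,0],[0,0,0],[0,0,0],[0,0,0],[0,0,0]], claw=[0.1,0.1,0.1,0.1,0.1,0.1,0.1,0.1,0.1])

```text
time_s: 8.05
tcp_pos: [559.6, 12.8, 188.6]
tcp_rot: [[0.992, 0.125, 0.01], [0.125, -0.992, -0.0], [0.01, 0.001, -1.0]]
ft_force: [-0.5, 0.3, -0.4]
width: 0.449
```

Run:
```python
from h import *
s=capture("scene");o=r.get_obs();print(o["tcp_pos"],o["tcp_rot"],o["ft_force"],o["moment"],o["width"])
cv2.imwrite("pics/j1.png",crop(s,300,200,60,45,13))
```

```text
[558.13950874  12.34690827 185.7128812 ] [[ 9.92187577e-01  1.24621787e-01  5.76385726e-03]
 [ 1.24627154e-01 -9.92203475e-01 -5.80168049e-04]
 [ 5.64661762e-03  1.29396866e-03 -9.99983221e-01]] [-0.02144177 -0.17472704 -0.98455435] [ 0.0331044   0.02398078 -0.00861605] 0.45018741631154185
```

View pics/j1.png

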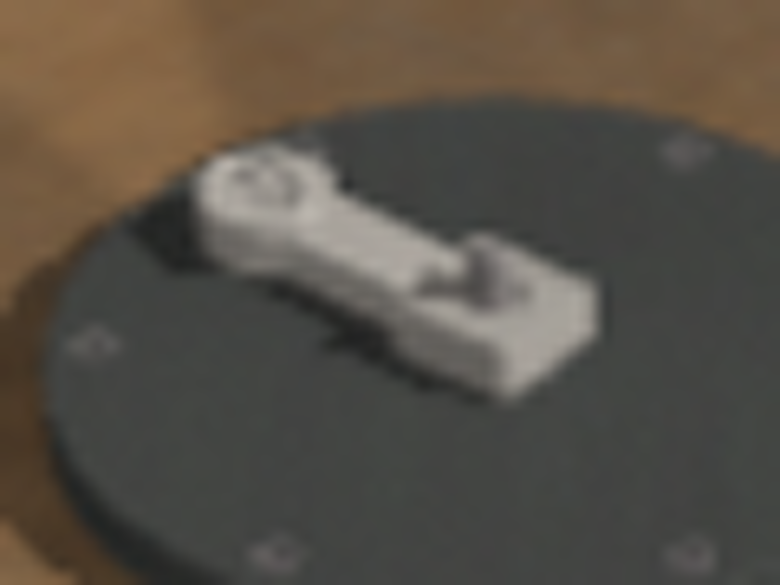

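Scene crop: the link lies flat on the plate, the post protrudes about 15 mm from the bore (485,275), and the ring on the pad is at (267,187). I'm moving toward the gauge with a top look midway.

jog_arm(slide=[[-0.289,0.755,0],[-0.289,0.755,0],[-0.289,0.755,0],[-0.289,0.755,0],[-0.289,0.755,0]], twist=[[0,0,0],[0,0,0],[0,0,0],[0,0,0],[0,0,0]], claw=[-0.2,-0.2,-0.2,-0.2,-0.2])

```text
time_s: 8.6
tcp_pos: [516.5, -147.2, 181.4]
tcp_rot: [[0.993, 0.12, -0.002], [0.12, -0.993, -0.0], [-0.002, -0.0, -1.0]]
ft_force: [0.5, -0.4, -0.7]
width: 0.602
```

jog_arm(slide=[[-0.289,0.755,0],[-0.289,0.755,0],[-0.289,0.755,0],[-0.289,0.755,0],[-0.289,0.755,0],[-0.289,0.755,0]], twist=[[0,0,0.3],[0,0,0.3],[0,0,0.3],[0,0,0.3],[0,0,0.3],[0,0,0.3]], claw=[-0.2,-0.2,-0.2,-0.2,-0.2,-0.2])

```text
time_s: 9.2
tcp_pos: [480.6, -298.6, 182.3]
tcp_rot: [[0.942, -0.335, -0.0], [-0.335, -0.942, 0.002], [-0.001, -0.002, -1.0]]
ft_force: [0.2, 1.1, -0.3]
width: 0.598
```

Run:
```python
from h import *
s=capture("scene");t=capture("top");o=r.get_obs();print(o["tcp_pos"],o["tcp_rot"],o["ft_force"],o["width"])
cv2.imwrite("pics/k1.png",np.hstack([crop(s,377,150,50,62,8),crop(t,325,190,50,62,8)]))
cv2.imwrite("pics/k2.png",crop(t,400,200,160,100,5))
```

```text
[ 480.76811861 -298.52048618  182.65405312] [[ 9.42576619e-01 -3.33989926e-01  2.17190413e-04]
 [-3.33989921e-01 -9.42575765e-01  1.28854563e-03]
 [-2.25642840e-04 -1.28709239e-03 -9.99999146e-01]] [ 0.10021444 -0.56236755  0.91463058] 0.6002040215106376
```

View pics/k1.png

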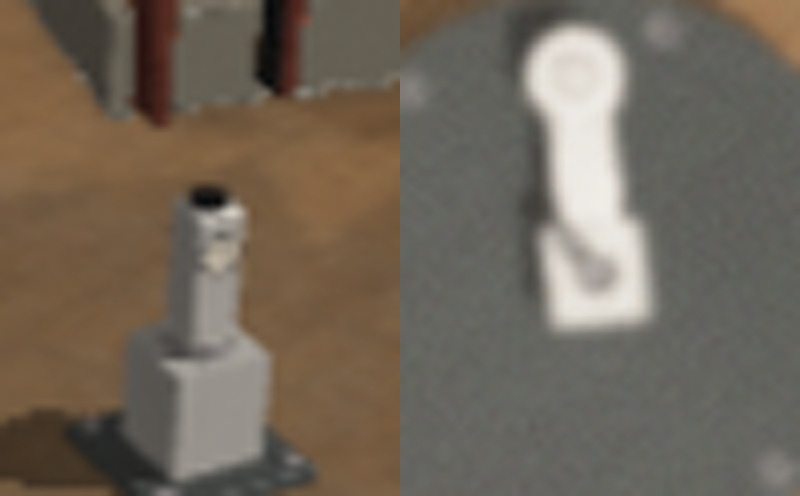

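View pics/k2.png

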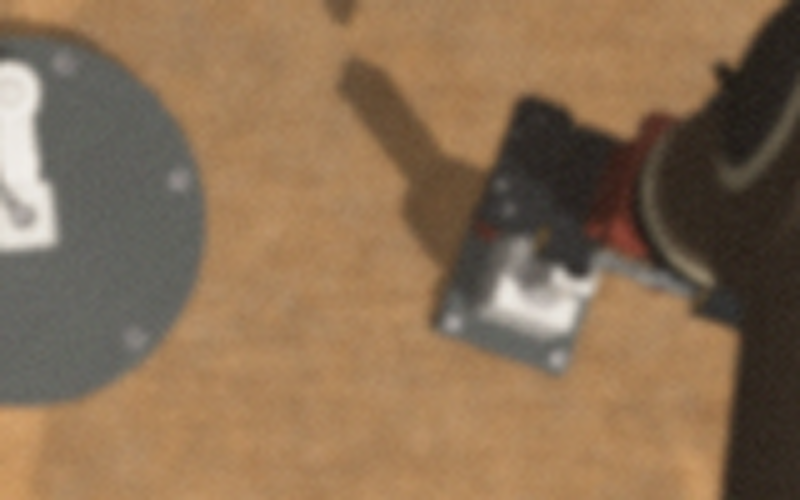

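Run:
```python
from fit import *
s=capture("scene");t=capture("top");o=r.get_obs()
f=lambda q:((q-[352,119]+.5)*8)
P=np.array([480.7,-298.8,182.5]);R=o["tcp_rot"]
print("tcp",f(proj(s,P)),[f(proj(s,P+R@np.array([a,b,0]))) for b in(26,-26) for a in (-10,10)])
print("cap pred",f(proj(s,[480.7,-298.8,138])),"obs 208,190ish")
vt=lambda c,u,v,w,h:(c,u-w//2,v-h//2,w,h,.2,.42)
print(fit([vt(s,377,168,40,40)],GAUGE,(480,-301,-.346),[.5]))
m1=ray(t,321.69,167.94,34);m2=ray(s,290.08,191.92,34);print("mark",m1,m2)
print("mark expected from tcp", 556.3+38*.992,12.9+38*.125)
print("link fit top",fit([vt(t,324,183,30,48)],LINK,(557,13,.125),[.7],18))if 0 else 0
```

```text
tcp [213.89245656 108.67194692] [array([278.08018608, 106.16276645]), array([253.55261904,  86.49185002]), array([173.4808806 , 131.27227467]), array([149.59942531, 111.18524377])]
cap pred [207.1777772  199.22875229] obs 208,190ish
(array([ 4.82475865e+02, -3.03284017e+02, -3.29379990e-01]), np.float64(5.57922181369857))
mark [592.22387893  14.64810132  34.        ] [590.92875269  17.55131775  34.        ]
mark expected from tcp 593.996 17.65
```

The link's ring is at top crop (577,75). In the scene view the gauge cap (208,192) sits under the fingertips with the same small camera offset as the fingers, so the TCP is over the gauge. I'll descend and grip.

jog_arm(slide=[[0,0,0.2],[0,0,0.35],[0,0,0.45],[0,0,0.507],[0,0,0.507],[0,0,0.507],[0,0,0.507],[0,0,0.507],[0,0,0.507],[0,0,0.507],[0,0,0.507],[0,0,0.507]], twist=[[0,0,0],[0,0,0],[0,0,0],[0,0,0],[0,0,0],[0,0,0],[0,0,0],[0,0,0],[0,0,0],[0,0,0],[0,0,0],[0,0,0]], claw=[-0.2,-0.2,-0.2,-0.2,-0.2,-0.2,1,1,1,1,1,1])

```text
time_s: 10.6
tcp_pos: [480.0, -301.3, 82.0]
tcp_rot: [[0.941, -0.339, 0.001], [-0.339, -0.941, -0.0], [0.001, -0.0, -1.0]]
ft_force: [-0.3, 2.0, 5.1]
width: 0.267
```

Run:
```python
from h import *
s=capture("scene");o=r.get_obs();print(o["tcp_pos"],o["tcp_rot"],o["ft_force"],o["moment"],o["width"])
cv2.imwrite("pics/l1.png",crop(s,377,150,50,62,8))
```

```text
[ 480.04551492 -301.29313527   82.01297431] [[ 9.40926308e-01 -3.38610110e-01  9.36282268e-04]
 [-3.38610226e-01 -9.40926731e-01 -3.70275539e-05]
 [ 8.93510918e-04 -2.82194550e-04 -9.99999561e-01]] [-0.20402924  2.22659295  5.80371499] [ 0.66712145 -0.01967747 -0.0185415 ] 0.27075261216609936
```

View pics/l1.png

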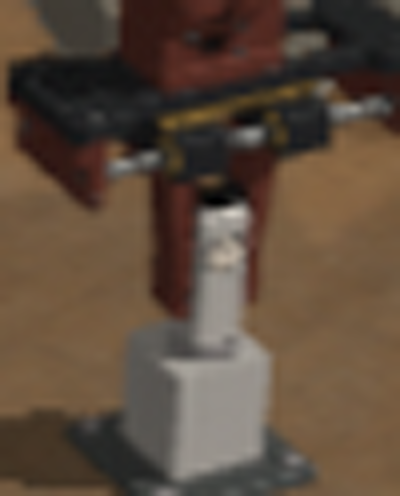

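The gauge is gripped between its flats. I'll lift it straight out and carry it to above the mark.

jog_arm(slide=[[0,0,-0.05],[0,0,-0.15],[0,0,-0.3],[0,0,-0.36],[0,0,-0.36],[0,0,-0.36]], twist=[[0,0,0],[0,0,0],[0,0,0],[0,0,0],[0,0,0],[0,0,0]], claw=[1,1,1,1,1,1])

```text
time_s: 11.25
tcp_pos: [478.9, -301.7, 152.8]
tcp_rot: [[0.941, -0.339, -0.001], [-0.339, -0.941, 0.0], [-0.001, 0.0, -1.0]]
ft_force: [-0.1, -0.4, -1.6]
width: 0.273
```

jog_arm(slide=[[-0.004,-0.15,0],[-0.004,-0.35,0],[-0.004,-0.6,0],[-0.004,-0.843,0],[-0.004,-0.843,0]], twist=[[0,0,0],[0,0,0],[0,0,0],[0,0,0],[0,0,0]], claw=[1,1,1,1,1])

```text
time_s: 11.75
tcp_pos: [537.4, -134.1, 152.2]
tcp_rot: [[0.944, -0.329, -0.0], [-0.329, -0.944, 0.005], [-0.002, -0.004, -1.0]]
ft_force: [-0.1, 0.4, -1.3]
width: 0.272
```

jog_arm(slide=[[-0.004,-0.2,0],[-0.004,-0.45,0],[-0.004,-0.7,0],[-0.004,-0.843,0],[-0.004,-0.843,0.1],[-0.004,-0.843,0.16],[-0.004,-0.843,0.16],[-0.004,-0.843,0.16]], twist=[[0,0,0],[0,0,0],[0,0,0],[0,0,0],[0,0,0],[0,0,0],[0,0,0],[0,0,0]], claw=[1,1,1,1,1,1,1,1])

```text
time_s: 12.55
tcp_pos: [591.6, 14.9, 120.7]
tcp_rot: [[0.94, -0.34, -0.002], [-0.34, -0.94, -0.001], [-0.002, 0.001, -1.0]]
ft_force: [-0.2, 0.2, -1.1]
width: 0.269
```

Run:
```python
from h import *
s=capture("scene");t=capture("top");o=r.get_obs();print(o["tcp_pos"],o["tcp_rot"],o["ft_force"],o["moment"],o["width"])
cv2.imwrite("pics/m1.png",np.hstack([crop(s,295,175,50,62,8),crop(t,322,175,50,62,8)]))
```

```text
[592.44928549  15.22937147 121.85545016] [[ 9.40331274e-01 -3.40260000e-01  4.76164885e-04]
 [-3.40259916e-01 -9.40331392e-01 -2.50383010e-04]
 [ 5.32948112e-04  7.34231516e-05 -9.99999855e-01]] [-0.02650509 -0.13672189 -0.54754007] [0.06227499 0.03272801 0.01138453] 0.27315624903082003
```

View pics/m1.png

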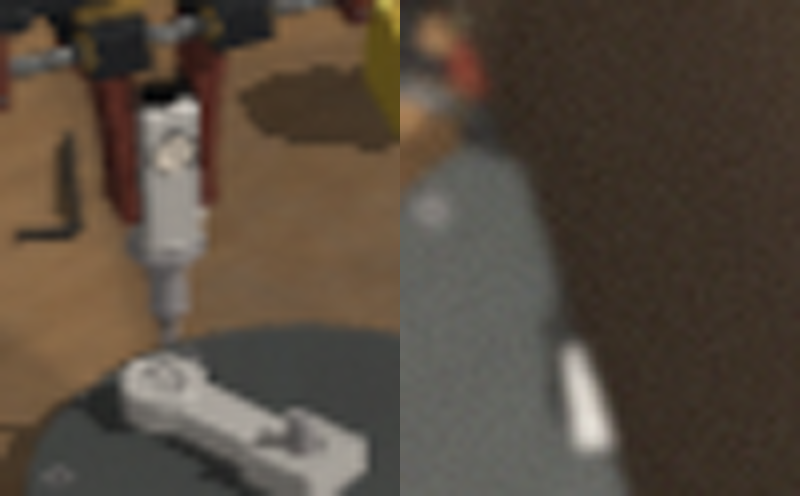

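Run:
```python
from ov import *
s=capture("scene");o=r.get_obs();p=o["tcp_pos"];print(p)
print("mark scene corrected",ray(s,290.08,190.92,34))
k=16;u,v,w,h=292,188,30,36
im=crop(s,u,v,w,h,k);org=np.array([int(u-w/2),int(v-h/2)])
im2=im.copy()
overlay(s,im2,org,k,[circ(592.7,15.2,34,8),circ(592.7,15.2,54,3.5),circ(592.7,15.2,72,8),circ(592.7,15.2,34,1)],(0,0,255))
cv2.imwrite("pics/n1.png",cv2.resize(np.hstack([im,im2]),None,fx=.83,fy=.83,interpolation=cv2.INTER_AREA))
f=lambda q:(q-org+.5)*k*.83
print(f(proj(s,[592.7,15.2,34])),f(proj(s,[592.7,15.2,54])))
```

```text
[592.56428069  15.42713194 122.05581059]
mark scene corrected [595.29538872  13.54254531  34.        ]
[182.44413844 291.18768626] [179.97488116 226.1499501 ]
```

View pics/n1.png

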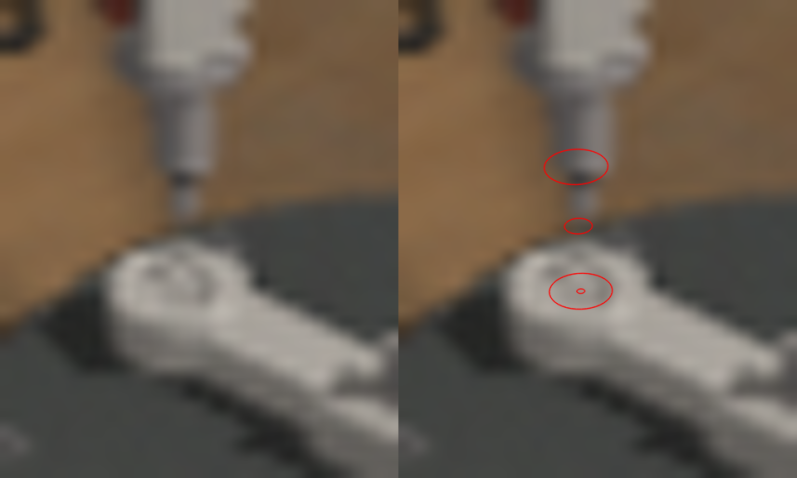

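In the enlarged crop the tip is at (183,219) and the ring centre at (180,281). The tip is about 1.5 mm right of the ring relative to the overlay, so I'll correct and go down to about 2 mm above.

jog_arm(slide=[[0.006,-0.006,0.03],[0.006,-0.006,0.06],[0.006,-0.006,0.08],[0.006,-0.006,0.088],[0.006,-0.006,0.088],[0.006,-0.006,0.088]], twist=[[0,0,0],[0,0,0],[0,0,0],[0,0,0],[0,0,0],[0,0,0]], claw=[1,1,1,1,1,1])

```text
time_s: 13.3
tcp_pos: [593.9, 17.0, 103.9]
tcp_rot: [[0.941, -0.339, 0.0], [-0.339, -0.941, 0.0], [0.0, -0.0, -1.0]]
ft_force: [-0.8, -0.6, -1.4]
width: 0.27
```

Run:
```python
from ov import *
s=capture("scene");o=r.get_obs();p=o["tcp_pos"];print(p,o["ft_force"])
k=16;u,v,w,h=292,188,30,36
im=crop(s,u,v,w,h,k);org=np.array([int(u-w/2),int(v-h/2)])
im2=im.copy()
overlay(s,im2,org,k,[circ(p[0],p[1],34,8),circ(p[0],p[1],36,3.5),circ(p[0],p[1],54,8)],(0,0,255))
cv2.imwrite("pics/o1.png",cv2.resize(np.hstack([im,im2]),None,fx=.83,fy=.83,interpolation=cv2.INTER_AREA))
```

```text
[593.89937514  17.04077102 103.96071942] [ 0.13233787  0.21192379 -1.52082543]
```

View pics/o1.png

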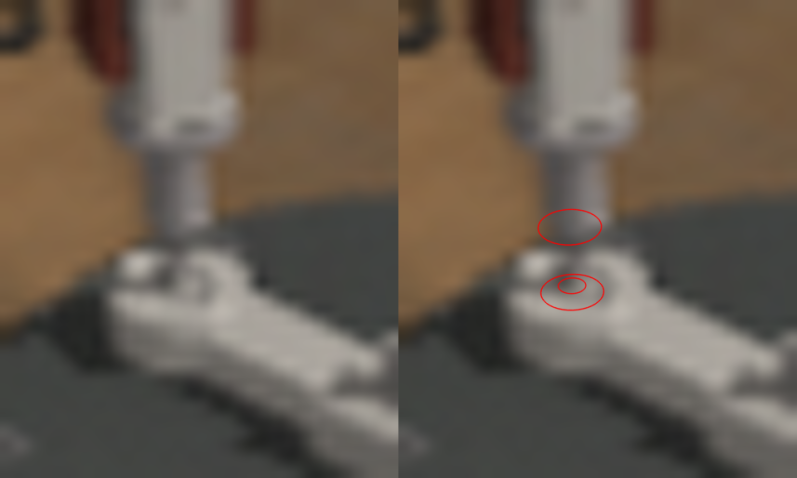

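The tip at about (179,277) sits in the ring, whose centre is (180,281). Now I'll press step by step.

jog_arm(slide=[[0,0,0.007],[0,0,0.014],[0,0,0.02],[0,0,0.025],[0,0,0.025],[0,0,0.025]], twist=[[0,0,0],[0,0,0],[0,0,0],[0,0,0],[0,0,0],[0,0,0]], claw=[1,1,1,1,1,1])

```text
time_s: 13.95
tcp_pos: [594.0, 17.0, 99.1]
tcp_rot: [[0.941, -0.339, 0.0], [-0.339, -0.941, 0.0], [0.0, -0.0, -1.0]]
ft_force: [-0.2, 0.5, 1.7]
width: 0.273
```

Run:
```python
from ov import *
F=[]
for i in range(6):
    s=capture("scene");o=r.get_obs();F.append(np.r_[o["tcp_pos"],o["ft_force"]])
print(np.mean(F,0),np.std(F,0))
k=16;u,v,w,h=292,188,30,36
cv2.imwrite("pics/p1.png",crop(s,u,v,w,h,k))
```

```text
[ 5.93979694e+02  1.69943249e+01  9.90143941e+01 -3.51641447e-02
 -3.89785976e-01  1.18741474e+00] [0.00816542 0.02535395 0.02336188 0.12117425 0.39909051 0.41035145]
```

View pics/p1.png

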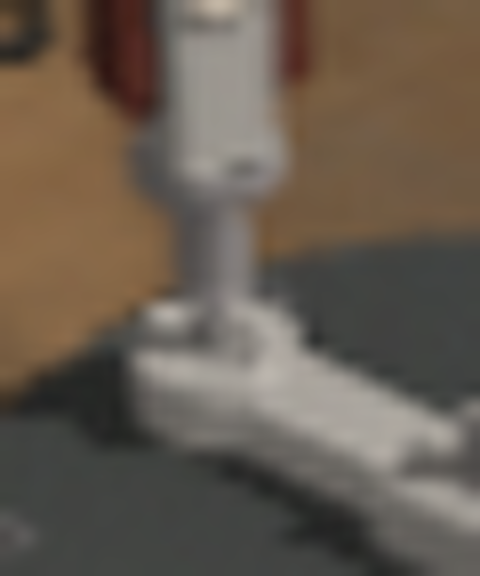

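The contact force is about 2.7 N, so roughly 2.3–3 mm in. I'll press about 2.4 mm more.

jog_arm(slide=[[0,0,0.006],[0,0,0.012],[0,0,0.012],[0,0,0.012],[0,0,0.012],[0,0,0.012]], twist=[[0,0,0],[0,0,0],[0,0,0],[0,0,0],[0,0,0],[0,0,0]], claw=[1,1,1,1,1,1])

```text
time_s: 14.85
tcp_pos: [594.0, 17.0, 96.6]
tcp_rot: [[0.941, -0.339, 0.0], [-0.339, -0.941, 0.0], [0.0, -0.0, -1.0]]
ft_force: [0.4, 0.7, 2.4]
width: 0.268
```

Run:
```python
from ov import *
F=[]
for i in range(10):
    s=capture("scene");o=r.get_obs();F.append(np.r_[o["tcp_pos"],o["ft_force"]])
print(np.mean(F,0),np.std(F,0),o["width"])
a=crop(s,292,188,30,36,16)
b=cv2.resize(a[250:420,100:320],None,fx=2,fy=2)
b=cv2.copyMakeBorder(b,0,a.shape[0]-b.shape[0],0,0,cv2.BORDER_CONSTANT)
im=np.hstack([a,b]);cv2.imwrite("pics/q1.png",cv2.resize(im,None,fx=.85,fy=.85))
cv2.imwrite("pics/q2.png",crop(s,300,200,200,150,4))
```

```text
[5.93923454e+02 1.69785895e+01 9.65176565e+01 1.05705389e+00
 2.17227640e-01 3.28585855e+00] [0.01504428 0.01614546 0.02589033 0.43859604 0.57326523 0.59502737] 0.27482519696396535
```

View pics/q1.png

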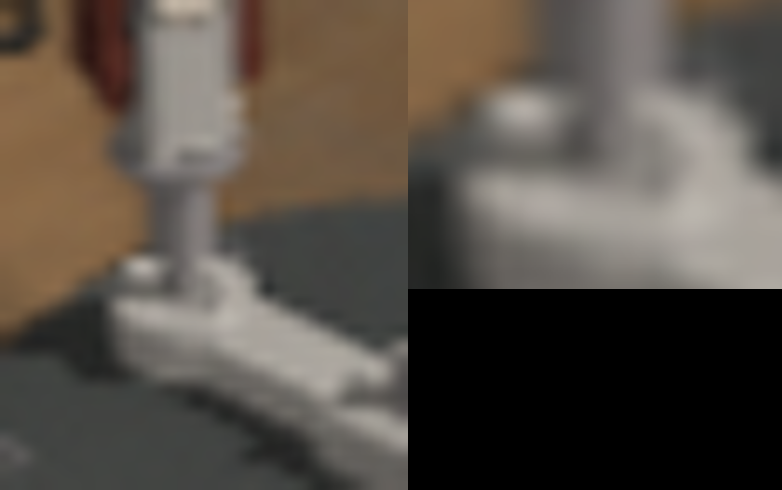

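View pics/q2.png

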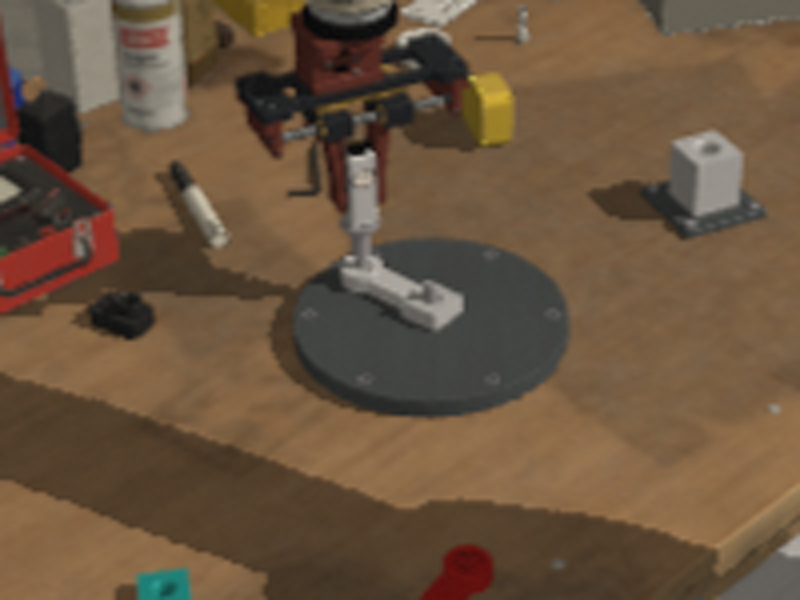

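The contact force is about 4.8 N, which matches half-way. The height gives 5.3 mm in, and the plunger foot falls on the ring centre within a pixel. Handing in.

Run:
```python
from station import r
o=r.get_obs();print(o["time_s"],o["joint_velocities"].max() if hasattr(o["joint_velocities"],"max") else o["joint_velocities"])
print(r.close_job())
```

```text
15.35 0.0021138675620003184
the job is handed in; nothing more can be done
None
```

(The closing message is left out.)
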